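# Sweep the salvaged parts into the open-fronted tray

### The job

Clear the bench mat: with the tips of the fingers, gently sweep the three small salvaged parts (yellow ring core, orange relay, bare metal finned heatsink) across the mat and over the sloping lip of the white tray, until each lies wholly inside it on its floor. Only push them along: do not pinch, lift, jam or flick them. Leave the little red-lidded tin, the multimeter, the bottle and the screwdriver where they are.

Things in the scene. Friction and masses are not known exactly. Their poses are not given: they have to be found in the camera images.
- tray: White open-fronted tray fixed to the bench, 120 mm deep (its x), 210 mm wide (its y). Origin: centre of its underside. Its -x side is open and looks roughly to world +y; its +x axis points into the tray. Back and side walls 4 mm thick, 28 mm high. Floor 2 mm thick; in front of it a bare-metal lip slopes up from the bench to the floor (tray x -76 to -60 mm, full width).
- tray_mouth (a point): Middle of the tray's open front edge, where the sloping lip meets the floor: 60 mm to the -x side of the tray's origin, 2 mm above the bench. Same axes as the tray.
- toroid: Yellow ring core lying flat: 32 mm outer diameter, 16 mm hole, 14 mm high, about 35 g. Origin at the centre of its underside, z up. To be swept into the tray.
- relay: Orange block-shaped relay with a white top patch, 26 mm (x) by 24 mm (y) by 18 mm high, about 25 g. Origin at the centre of its underside. To be swept into the tray.
- heatsink: Bare aluminium heatsink, 28 by 28 mm and 17 mm high: a 5 mm base with five upright fins running along its x. About 30 g. Origin at the centre of its underside. To be swept into the tray.
- tin: Small round aluminium tin with a red lid, 37 mm diameter, 28 mm high, 80 g. It stands among the parts. Origin at the centre of its underside. Loose; leave it where it stands.
- multimeter: Yellow multimeter lying flat beyond the parts, 85 mm (x) by 170 mm (y) by about 43 mm high with its dial. Origin at the centre of its underside. Loose; leave it where it stands.
- bottle: Upright amber bottle, 56 mm diameter, 130 mm high, to the left of the parts. Origin at the centre of its underside. Loose; leave it where it stands.
- screwdriver: Screwdriver with a blue handle lying along its x axis, 190 mm long, to the right of the tray. Origin under the middle. Loose; leave it where it stands.

How it is judged:
At the end, for the whole second after the job is handed in: The ring core, relay and heatsink lie at rest on the tray floor, wholly past its open front edge (centres at least 16, 12 and 14 mm past it), undersides under 12 mm above the bench; tin, multimeter, bottle and screwdriver within 15 mm of where they stood (x of toroid in the frame of tray between -0.044 and 0.056 m and y of toroid in the frame of tray between -0.101 and 0.101 m and height (world z) of each of toroid, relay, heatsink below 0.012 m and linear speed of each of toroid, relay, heatsink below 0.02 m/s and x of relay in the frame of tray between -0.048 and 0.056 m and y of relay in the frame of tray between -0.101 and 0.101 m and x of heatsink in the frame of tray between -0.046 and 0.056 m and y of heatsink in the frame of tray between -0.101 and 0.101 m and distance of each of tin, multimeter, bottle, screwdriver from where it was at the start of the episode below 0.015 m); the robot touches nothing.
It fails at once if a part is lifted or carried (more than 12 mm off the bench) (height (world z) of any of toroid, relay, heatsink above 0.012 m).
It fails at once if a part is pinched or jammed with the fingers (over 15 N) (contact force between any of toroid, relay, heatsink and the fingers above 15 N).
It fails at once if a part is flicked or thrown (faster than 0.6 m/s) (linear speed of any of toroid, relay, heatsink above 0.6 m/s).
It fails at once if the tin, multimeter, bottle or screwdriver is shifted by more than 15 mm (distance of any of tin, multimeter, bottle, screwdriver from where it was at the start of the episode above 0.015 m).
It also fails if it takes over 64 s, if anything falls off the work surface, if the arm or the gripper's body presses on something with over 40 N, if the wrist force passes 120 N, or if a joint passes its speed limit or range.

### The arm

A 7-joint arm with a two-finger parallel gripper is mounted at the origin on the work surface. World frame = base frame: x ahead of the robot, y to its left, z up, the work surface at z = 0. Lengths are in m, angles in rad, forces in N, time in s.
With the tool pointing down it reaches from about 0.4 to 0.85 m from the base axis. Payload 10.4 kg.
Tool frame: the origin (TCP) lies between the finger pads; the fingertips stand 22 mm ahead of it and the grasp point (between the pads) lies 3 mm ahead of it (r.nose_length is the distance from the TCP to the fingertips, in m); z points along the fingers, y is the line along which they close (so a half turn about z gives the same grasp; the last joint's range is limited). The gripper opens to 87 mm and grips with 3 to 60 N. Pads are 19 mm wide; open, the fingers measure 117 mm over their backs; the gripper's body (75 mm by 190 mm) begins 51 mm behind the grasp point.
Start: joints at [1.295, 0.332, -0.065, 1.46, 0.022, 1.35, -0.088], TCP at [0.156, -0.605, 0.245] pointing down, gripper open.
Joint ranges: [-2.6, 2.6], [-0.5, 2.12], [-1.47, 1.34], [0.16, 2.42], [-1.27, 4.41], [0.06, 2.06], [-2.6, 2.6]. Speed limits (rad/s): [2.22, 2.22, 2.79, 2.79, 3.14, 3.14, 3.14].

### API

Orientations are given as a unit quaternion [x, y, z, w].
In Python, from bench import readout, cams, r gives the robot as it stands. The module is installed in compiled form; this text tells all that it offers.
- The arm moves only by the tool step_arm, never from a script. Its argument "deltas" is a list that holds one entry, the list of rows, each a list of 7 numbers: the turn, a rotation vector about the tool's x, y, z in rad, then the shift along the tool's x, y, z in m, then the opening in per cent of the stroke, from 0 (shut) to 100 (fully open). A call has 1 to 20 rows; each row is the pose to reach, as a shift and turn from the pose commanded when the call began, along the tool's axes at that moment; what a row does not reach only later rows make up. A row lasts 1/8 s, in which the tool goes at most 62.5 mm and 10.7 degrees, less where a joint would pass 70% of its speed; a pose out of reach is approached as far as the arm can. A call with a gripper value outside its range is refused whole. The fingers move at their own pace and stop on an object; "squeeze" is the grip in N (left out, the last holds). Time passes only in rows, so rows that repeat a pose let the fingers close. It gives the time, the measured TCP pose, the force, the opening and the grip force at its end, in the units of the state.
- readout.read_state(): the state, without advancing time (a new reading comes with each control period).
- cams.camera(name): name is "scene" or "top" or "wrist"; returns a dict with "img" (384x512x3 uint8, red, green, blue), "fx", "fy", "cx", "cy" (pixels), "origin" and "rotation" of the camera in the world; the wrist camera has in their place "T_tool_cam" (4x4, takes a point from camera to tool coordinates, whose origin is the TCP and whose axes are the flange's). Camera axes: x right, y up, looking along -z (the intrinsics and any distortion apply to the point x, -y, -z); pixel columns grow to the right and rows downward; lengths in m; the calibration is good to about 2 mm. A picture is of the moment at which its call begins: read the wrist's pose just before it. There is no depth.
- r.close_job(): hands the job in; it is judged then, once.
The state is a dict: "time": time; "joint_positions": joint angles; "joint_vel": joint speeds; "joint_torque": joint torques, N m; "ee_pos": TCP position; "eef_rot": TCP orientation; "ft_force": force on the tool from outside, world axes, zero at the start; "torque": the same for the moment, N m; "width": finger opening in m; "grip_force": force on a finger pad.
Only numpy, scipy, OpenCV 4.12 (cv2) and the standard library are available. Lean on these libraries where they do the work, as an engineer would, in place of code of your own. Each camera call takes 0.05 s, during which the arm holds its last target. There are 200 camera calls.

## Working session

There is one attempt and no reset: what is moved stays moved. The work goes in short steps, Python scripts to look and compute and a tool call to move; the robot and the scene stay as the last step left them, time stands still between calls to the robot, and variables do not carry over. Pictures are saved under pics/ and viewed, at most 10 in all, crops included, and the job is handed in when it is done.

Besides the shell and the picture viewer there is one more tool, called after "Call:" as a command line: name --argument value ..., lists and objects as JSON in quotes. step_arm: Moves the arm, as the interface text tells. Its arguments: {"type":"object","properties":{"deltas":{"type":"array"},"squeeze":{"type":"number"}},"required":["deltas"]}

```bash
mkdir -p pics; python3 - <<'E'
from bench import readout,cams,r
import cv2,numpy as np
s=readout.read_state();print(s['time'],s['ee_pos'],s['eef_rot'],s['width'],r.nose_length)
for n in ['top','scene']:
    c=cams.camera(n);cv2.imwrite(f'pics/{n}0.png',cv2.resize(c['img'][:,:,::-1],(800,600)))
    print(n,{k:(np.round(v,4).tolist()) for k,v in c.items() if k!='img'})
E
```

```text
0.0 [ 0.15624242 -0.60478201  0.2437664 ] [ 9.92018360e-01  1.26091513e-01 -1.25180974e-04 -6.98771272e-04] 0.08660846486180086 0.022
top {'fx': 381.4269, 'fy': 381.4269, 'cx': 257.4321, 'cy': 196.8137, 'origin': [0.4372, -0.0169, 0.9544], 'rotation': [0.0502, -0.0546, -0.7026, 0.7077]}
scene {'fx': 349.2623, 'fy': 349.2623, 'cx': 253.7668, 'cy': 190.477, 'origin': [1.1714, -0.1346, 0.9693], 'rotation': [0.2057, 0.1802, 0.6141, 0.7403]}
```

View pics/top0.png

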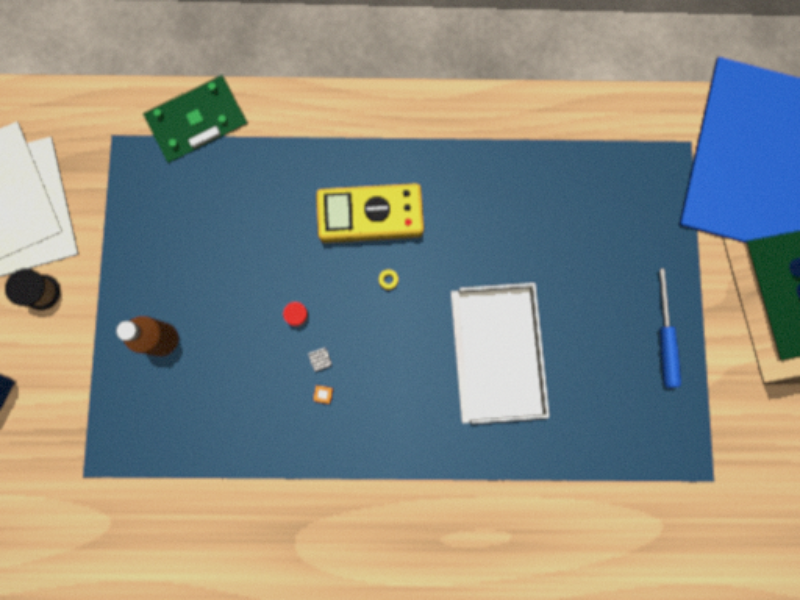

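View pics/scene0.png

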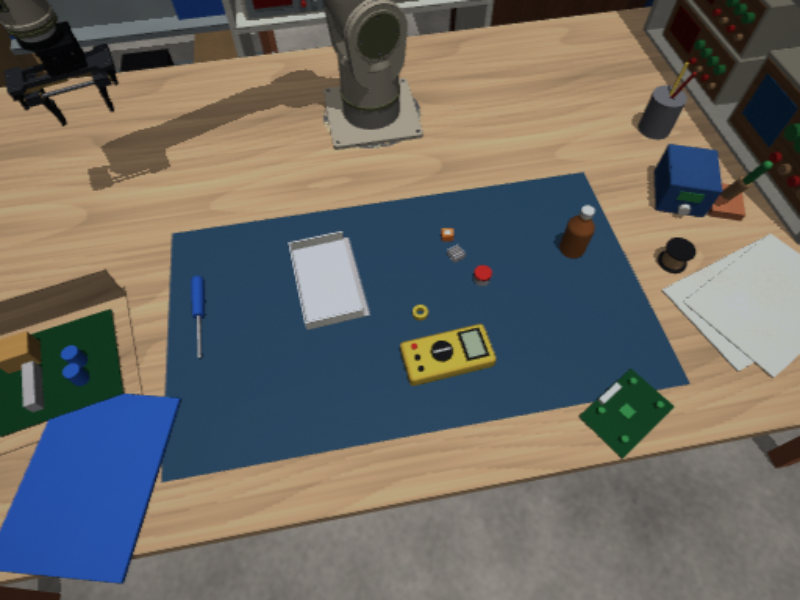

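Top view (800x600): ring (388,280), heatsink (319,359), relay (323,394), tin (295,314), tray corners approx (452,291),(536,284),(548,417),(463,423). The open side faces left in the picture (+y), and the multimeter's lower edge is at row 242.

```bash
cat > h.py <<'E'
import numpy as np,cv2
from scipy.spatial.transform import Rotation as R
from bench import cams,readout
def cam(n):
    c=cams.camera(n)
    q=np.array(c['rotation']); c['R']=R.from_quat(q).as_matrix() if q.size==4 else q
    return c
def w(c,u,v,z):  # native pixel -> world at height z
    d=c['R']@np.array([(u-c['cx'])/c['fx'],-(v-c['cy'])/c['fy'],-1.])
    o=np.array(c['origin']); return o+d*(z-o[2])/d[2]
def blob(c,lo,hi,near,rad=25):
    m=cv2.inRange(cv2.cvtColor(c['img'],cv2.COLOR_RGB2HSV),lo,hi)
    k=np.zeros_like(m);cv2.circle(k,(int(near[0]),int(near[1])),rad,255,-1)
    p=cv2.findNonZero(m&k)[:,0].astype(np.float32)
    return p.mean(0),len(p),cv2.minAreaRect(p)
E
python3 - <<'E'
from h import *
c=cam('top');s=.64
def f(n,lo,hi,p,z,rad=14):
    m,k,rc=blob(c,lo,hi,(p[0]*s,p[1]*s),rad)
    print(n,m,k,[w(c,*q,z)[:2].round(4).tolist() for q in [rc[0]]], 'box',[w(c,*q,z)[:2].round(3).tolist() for q in cv2.boxPoints(rc)],w(c,*m,z).round(4))
f('tor',(20,120,100),(35,255,255),(388,280),.012)
f('rel',(0,0,150),(25,255,255),(323,394),.017)
f('hs',(0,0,90),(180,90,255),(319,359),.015)
f('tin',(0,150,80),(10,255,255),(295,314),.028)
f('mm',(20,120,80),(35,255,255),(370,212),.03,45)
f('tray',(0,0,120),(180,70,255),(500,353),.02,75)
for u in [(452,291),(463,423),(548,417),(536,284)]: print(w(c,u[0]*s,u[1]*s,.01).round(3))
f('bot',(0,0,200),(180,50,255),(127,330),.13,10)
x0,y0=190,140
cv2.imwrite('pics/crop.png',cv2.resize(c['img'][160:290,170:360,::-1],None,fx=4.2,fy=4.2,interpolation=cv2.INTER_CUBIC))
E
```

```text
tor [248.32608 178.53261] 92 [[0.6245, 0.0004]] box [[0.638, 0.014], [0.639, -0.013], [0.611, -0.014], [0.61, 0.014]] [0.6244 0.0009 0.012 ]
rel [206.23763 251.9505 ] 101 [[0.4407, 0.1005]] box [[0.453, 0.114], [0.453, 0.087], [0.429, 0.087], [0.429, 0.114]] [0.4409 0.1012 0.017 ]
hs [204.31383 229.5    ] 188 [[0.4953, 0.1075]] box [[0.506, 0.129], [0.517, 0.098], [0.485, 0.086], [0.474, 0.117]] [0.4954 0.1076 0.015 ]
tin [188.66026 200.63461] 156 [[0.5652, 0.1465]] box [[0.581, 0.163], [0.581, 0.131], [0.549, 0.13], [0.549, 0.162]] [0.5649 0.1461 0.028 ]
mm [240.08244 137.08778] 1686 [[0.6954, 0.0297]] box [[0.769, 0.12], [0.779, -0.05], [0.624, -0.058], [0.613, 0.107]] [0.7265 0.0223 0.03  ]
tray [318.77438 225.83862] 4858 [[0.5074, -0.1749]] box [[0.611, -0.096], [0.624, -0.239], [0.407, -0.251], [0.395, -0.113]] [ 0.5061 -0.1732  0.02  ]
[ 0.606 -0.102  0.01 ]
[ 0.397 -0.118  0.01 ]
[ 0.407 -0.251  0.01 ]
[ 0.618 -0.238  0.01 ]
bot [ 80.14893 210.95744] 94 [[0.5263, 0.3625]] box [[0.537, 0.374], [0.537, 0.353], [0.516, 0.351], [0.515, 0.372]] [0.5264 0.3622 0.13  ]
```

View pics/crop.png

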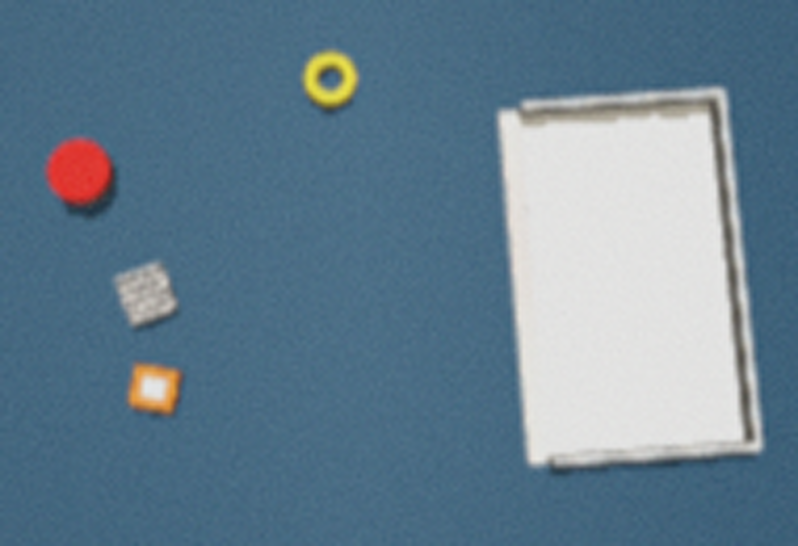

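The crop (4.2x) shows the lip running from (500,112) to (528,465), wall tops at (521,103), (724,90), (762,450) and (550,462), and the heatsink turned about 20°. The ring sits outside the tray's width, so it needs a diagonal push.

```bash
cat >> h.py <<'E'
def T(p): # world -> tray coords
    t=np.load('tray.npy'); d=np.array(p)[:2]-t[:2]; a=t[2]
    return np.array([np.cos(a)*d[0]+np.sin(a)*d[1],-np.sin(a)*d[0]+np.cos(a)*d[1]])
def goal(tx,ty,tipz,yaw): # rows from the present pose; yaw = tool x from -tray x, rad, about world z
    s=readout.read_state();t=np.load('tray.npy');a=t[2]
    R0=R.from_quat(s['eef_rot']);p=np.array([t[0]+np.cos(a)*tx-np.sin(a)*ty,t[1]+np.sin(a)*tx+np.cos(a)*ty,tipz+.022])
    R1=R.from_euler('z',a+np.pi+yaw)*R.from_euler('x',np.pi)
    print('t',s['time'],'now',T(s['ee_pos']).round(4),'tipz',round(s['ee_pos'][2]-.022,4))
    print('rot',(R0.inv()*R1).as_rotvec().round(3),'shift',R0.inv().apply(p-s['ee_pos']).round(4),'world',p.round(3))
E
python3 - <<'E'
from h import *
from scipy.optimize import least_squares
c=cam('top')
im=[(521,104,.028),(724,90,.028),(762,450,.028),(550,462,.028),(500,112,0),(528,465,0)]
W=np.array([w(c,170+u/4.2,160+v/4.2,z)[:2] for u,v,z in im])
M=np.array([(-.06,.105),(.06,.105),(.06,-.105),(-.06,-.105),(-.076,.105),(-.076,-.105)])
def f(t):
    C,S=np.cos(t[2]),np.sin(t[2]);return (t[:2]+M@np.array([[C,S],[-S,C]])-W).ravel()
o=least_squares(f,[.507,-.186,-1.5]);print(o.x,(o.fun*1000).round(1))
np.save('tray.npy',o.x)
for n,p in dict(tor=(.6244,.0009),rel=(.4409,.1012),hs=(.4954,.1076),tin=(.5649,.1461)).items(): print(n,T(p).round(4))
for u,v,z in [(318,242,0),(423,237,0),(319,236,.03),(422,232,.03)]: p=w(c,u*.64,v*.64,z);print('mm',p.round(3),T(p).round(3))
goal(-.345,.011,.08,0)
E
```

```text
[ 0.50725311 -0.18209467 -1.49686092] [ 1.1 -2.   0.6 -2.  -0.2 -1.3 -1.6 -2.6 -0.2  4.1  0.2  3.8]
tor [-0.1738  0.1303]
rel [-0.2874 -0.0452]
hs [-0.2898  0.0096]
tin [-0.323   0.0817]
mm [0.688 0.117 0.   ] [-0.285  0.202]
mm [ 0.698 -0.056  0.   ] [-0.112  0.199]
mm [0.69  0.111 0.03 ] [-0.279  0.204]
mm [ 0.698 -0.053  0.03 ] [-0.115  0.199]
t 0.2 now [ 0.3958 -0.3813] tipz 0.2221
rot [-1.000e-03 -1.000e-03 -1.392e+00] shift [ 0.5178 -0.6591  0.1426] world [0.493 0.163 0.102]
```

Call:
step_arm --deltas '[[[0,0,-0.08,0.049,-0.02,0,16],[0,0,-0.16,0.098,-0.039,0,16],[0,0,-0.24,0.147,-0.059,0,16],[0,0,-0.32,0.196,-0.079,0,16],[0,0,-0.4,0.245,-0.098,0,16],[0,0,-0.48,0.294,-0.118,0,16],[0,0,-0.56,0.343,-0.137,0,16],[0,0,-0.64,0.392,-0.157,0.01,16],[0,0,-0.72,0.405,-0.207,0.02,16],[0,0,-0.8,0.417,-0.257,0.035,16],[0,0,-0.88,0.43,-0.307,0.05,16],[0,0,-0.96,0.442,-0.357,0.065,16],[0,0,-1.04,0.455,-0.407,0.08,16],[0,0,-1.12,0.467,-0.458,0.095,16],[0,0,-1.2,0.48,-0.508,0.11,16],[0,0,-1.28,0.493,-0.558,0.12,16],[0,0,-1.36,0.505,-0.609,0.13,16],[0,0,-1.392,0.518,-0.659,0.143,16],[0,0,-1.392,0.518,-0.659,0.143,16]]]'

```text
time: 2.58
ee_pos: [0.4915, 0.167, 0.1009]
eef_rot: [0.678, 0.735, 0.0, -0.001]
ft_force: [-0.5, -0.1, 0.0]
width: 0.014
grip_force: 0.0
```

```bash
python3 - <<'E'
from h import *
goal(-.335,.010,.005,0)
print(readout.read_state()['width'])
c=cams.camera('wrist');cv2.imwrite('pics/w1.png',c['img'][:,:,::-1])
E
```

```text
t 2.575 now [-0.3493  0.0101] tipz 0.0789
rot [-0.001 -0.002  0.007] shift [-0.0144 -0.0001  0.0738] world [0.492 0.153 0.027]
0.013957338730979008
```

View pics/w1.png

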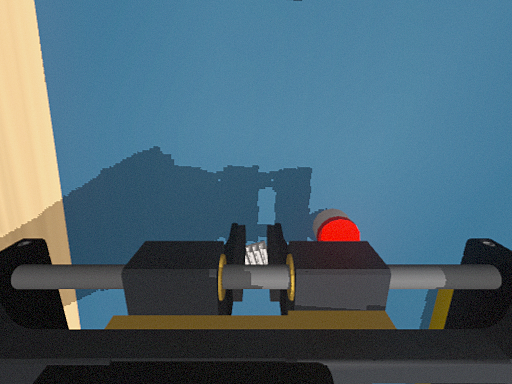

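The wrist view shows the heatsink centred between the fingers at (257,252), with the tin clear to the right at (335,230). I'll lower now and start the push.

Call:
step_arm --deltas '[[[0,0,0.007,0,0,0.03,16],[0,0,0.007,0,0,0.06,16],[0,0,0.007,0,0,0.074,16],[0,0,0.007,-0.012,0,0.074,16],[0,0,0.007,-0.022,0,0.074,16],[0,0,0.007,-0.03,0,0.074,16],[0,0,0.007,-0.038,0,0.074,16],[0,0,0.007,-0.048,0,0.074,16],[0,0,0.007,-0.058,0,0.074,16],[0,0,0.007,-0.068,0,0.074,16],[0,0,0.007,-0.08,0,0.074,16],[0,0,0.007,-0.092,0,0.074,16],[0,0,0.007,-0.104,0,0.074,16],[0,0,0.007,-0.116,0,0.074,16],[0,0,0.007,-0.128,0,0.074,16],[0,0,0.007,-0.14,0,0.074,16],[0,0,0.007,-0.152,0,0.074,16]]]'

```text
time: 4.75
ee_pos: [0.5043, 0.0101, 0.0275]
eef_rot: [0.683, 0.73, -0.0, 0.0]
ft_force: [0.1, -0.2, -0.0]
width: 0.014
grip_force: 0.2
```

```bash
python3 - <<'E'
from h import *
goal(-.03,.010,.005,0)
c=cam('top');cv2.imwrite('pics/t2.png',cv2.resize(c['img'][140:300,160:380,::-1],None,fx=3.6,fy=3.6,interpolation=cv2.INTER_CUBIC))
E
```

```text
t 4.75 now [-0.1918  0.0113] tipz 0.0055
rot [ 0.     0.    -0.007] shift [-0.1619 -0.0002  0.0006] world [ 0.515 -0.151  0.027]
```

View pics/t2.png

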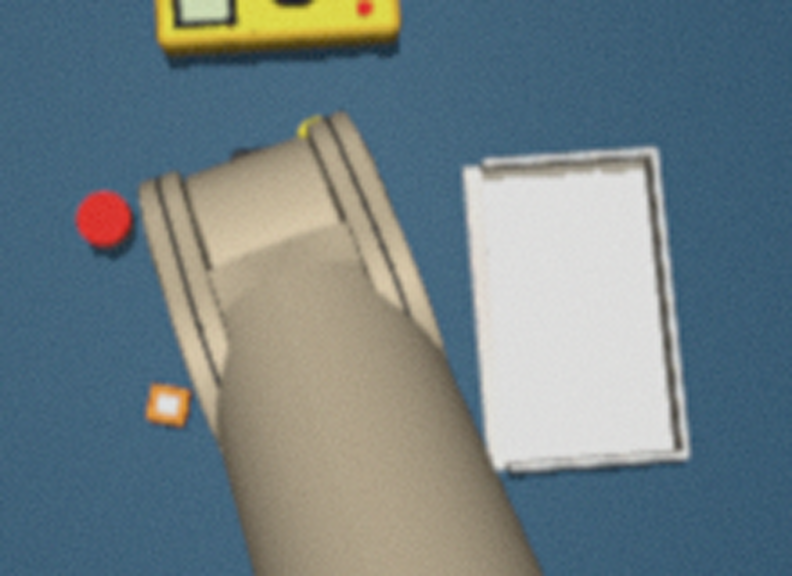

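The arm hides the heatsink, but its old spot at (160,320) is empty, and the tin (104,219), relay (167,405) and ring (312,127) haven't moved. Continuing the push.

Call:
step_arm --deltas '[[[0,0,0,-0.012,0,0,16],[0,0,0,-0.024,0,0,16],[0,0,0,-0.036,0,0,16],[0,0,0,-0.048,0,0,16],[0,0,0,-0.06,0,0,16],[0,0,0,-0.07,0,0,16],[0,0,0,-0.08,0,0,16],[0,0,0,-0.09,0,0,16],[0,0,0,-0.1,0,0,16],[0,0,0,-0.11,0,0,16],[0,0,0,-0.12,0,0,16],[0,0,0,-0.13,0,0,16],[0,0,0,-0.14,0,0,16],[0,0,0,-0.15,0,0,16],[0,0,0,-0.158,0,0,16],[0,0,0,-0.162,0,0,16],[0,0,0,-0.152,0,0,16],[0,0,0,-0.142,0,-0.03,16],[0,0,0,-0.142,0,-0.08,16]]]'

```text
time: 7.18
ee_pos: [0.5126, -0.1283, 0.1072]
eef_rot: [0.682, 0.731, -0.0, -0.002]
ft_force: [-0.0, -0.3, 0.0]
width: 0.0143
grip_force: 0.0
```

```bash
python3 - <<'E'
from h import *
goal(-.345,-.045,.08,0)
E
```

```text
t 7.175 now [-0.0532  0.0093] tipz 0.0852
rot [-0.003 -0.002 -0.004] shift [ 0.2915 -0.0555  0.0059] world [0.437 0.159 0.102]
```

Call:
step_arm --deltas '[[[0,0,0,0.045,-0.008,0,16],[0,0,0,0.09,-0.016,0,16],[0,0,0,0.135,-0.024,0,16],[0,0,0,0.18,-0.036,0,16],[0,0,0,0.225,-0.048,0,16],[0,0,0,0.26,-0.0555,0,16],[0,0,0,0.282,-0.0555,0,16],[0,0,0,0.282,-0.0555,0,16]]]'

```text
time: 8.18
ee_pos: [0.4386, 0.1492, 0.1076]
eef_rot: [0.681, 0.732, 0.0, -0.0]
ft_force: [0.9, -0.1, 0.2]
width: 0.0138
grip_force: 0.0
```

```bash
python3 - <<'E'
from h import *
goal(-.335,-.045,.005,0)
c=cam('top');cv2.imwrite('pics/t3.png',cv2.resize(c['img'][140:300,160:380,::-1],None,fx=3.6,fy=3.6,interpolation=cv2.INTER_CUBIC))
E
```

```text
t 8.175 now [-0.3354 -0.044 ] tipz 0.0856
rot [ 0.    -0.    -0.003] shift [-0.0005 -0.001   0.0806] world [0.438 0.149 0.027]
```

View pics/t3.png

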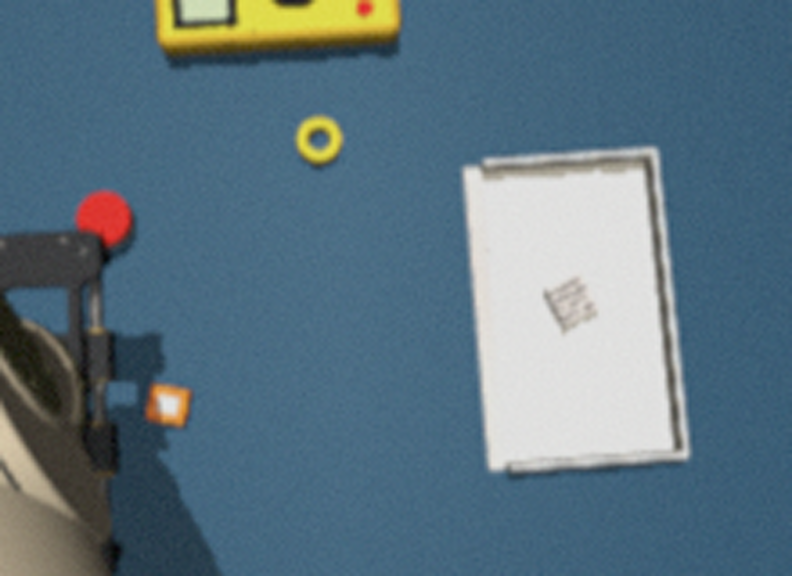

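The heatsink lies inside the tray at (570,305), and the relay at (168,405) is lined up with the fingers. Sweeping the relay.

Call:
step_arm --deltas '[[[0,0,0,0,-0.001,0.03,16],[0,0,0,0,-0.001,0.065,16],[0,0,0,0,-0.001,0.0806,16],[0,0,0,-0.008,-0.001,0.0806,16],[0,0,0,-0.016,-0.001,0.0806,16],[0,0,0,-0.024,-0.001,0.0806,16],[0,0,0,-0.034,-0.001,0.0806,16],[0,0,0,-0.046,-0.001,0.0806,16],[0,0,0,-0.058,-0.001,0.0806,16],[0,0,0,-0.07,-0.001,0.0806,16],[0,0,0,-0.082,-0.001,0.0806,16],[0,0,0,-0.094,-0.001,0.0806,16],[0,0,0,-0.106,-0.001,0.0806,16],[0,0,0,-0.118,-0.001,0.0806,16],[0,0,0,-0.13,-0.001,0.0806,16],[0,0,0,-0.142,-0.001,0.0806,16]]]'

```text
time: 10.22
ee_pos: [0.4481, 0.0042, 0.0269]
eef_rot: [0.683, 0.73, -0.0, 0.0]
ft_force: [-0.7, 0.7, -0.4]
width: 0.0144
grip_force: 0.1
```

```bash
python3 - <<'E'
from h import *
goal(-.034,-.047,.005,0)
E
```

```text
t 10.225 now [-0.1902 -0.0452] tipz 0.0049
rot [ 0.     0.    -0.007] shift [-1.562e-01 -7.000e-04 -1.000e-04] world [ 0.458 -0.152  0.027]
```

Call:
step_arm --deltas '[[[0,0,0,-0.012,0,0,16],[0,0,0,-0.024,0,0,16],[0,0,0,-0.036,0,0,16],[0,0,0,-0.048,0,0,16],[0,0,0,-0.06,0,0,16],[0,0,0,-0.07,0,0,16],[0,0,0,-0.08,0,0,16],[0,0,0,-0.09,0,0,16],[0,0,0,-0.1,0,0,16],[0,0,0,-0.11,0,0,16],[0,0,0,-0.12,0,0,16],[0,0,0,-0.13,0,0,16],[0,0,0,-0.14,0,0,16],[0,0,0,-0.15,0,0,16],[0,0,0,-0.154,0,0,16],[0,0,0,-0.156,0,0,16],[0,0,0,-0.146,0,0,16],[0,0,0,-0.136,0,-0.03,16],[0,0,0,-0.136,0,-0.08,16]]]'

```text
time: 12.6
ee_pos: [0.456, -0.1283, 0.1067]
eef_rot: [0.682, 0.731, -0.0, -0.002]
ft_force: [1.2, -0.8, -0.6]
width: 0.0137
grip_force: 0.0
```

```bash
python3 - <<'E'
from h import *
a=np.deg2rad(38) # push heading: tray (cos,-sin)
d=np.array([np.cos(a),-np.sin(a)]);p=np.array([-.1738,.1303])-d*.038
print(p,(np.array([-.1738,.1303])+d*.115)); goal(*p,.08,-a)
E
```

```text
[-0.20374441  0.15369514] [-0.08317876  0.05949893]
t 12.6 now [-0.0574 -0.0471] tipz 0.0847
rot [-0.003 -0.001  0.659] shift [0.1472 0.2002 0.0044] world [0.645 0.032 0.102]
```

Call:
step_arm --deltas '[[[0,0,0.08,0.018,0.025,0,16],[0,0,0.16,0.036,0.05,0,16],[0,0,0.25,0.055,0.075,0,16],[0,0,0.33,0.074,0.1,0,16],[0,0,0.41,0.092,0.125,0,16],[0,0,0.5,0.11,0.15,0,16],[0,0,0.58,0.129,0.175,0,16],[0,0,0.66,0.147,0.2,0,16],[0,0,0.66,0.147,0.2,0,16]]]'

```text
time: 13.72
ee_pos: [0.6472, 0.0333, 0.1067]
eef_rot: [0.882, 0.471, 0.0, -0.001]
ft_force: [-1.1, 0.1, -0.0]
width: 0.0139
grip_force: 0.0
```

```bash
python3 - <<'E'
from h import *
goal(-.2037,.1537,.005,-np.deg2rad(38))
s=readout.read_state()
c=cams.camera('wrist');cv2.imwrite('pics/w4.png',c['img'][:,:,::-1])
c=cam('top');cv2.imwrite('pics/t4.png',cv2.resize(c['img'][140:300,160:380,::-1],None,fx=3.6,fy=3.6,interpolation=cv2.INTER_CUBIC))
E
```

```text
t 13.725 now [-0.2045  0.1555] tipz 0.0847
rot [-0.001 -0.002 -0.001] shift [-0.0019 -0.0008  0.0797] world [0.645 0.032 0.027]
```

View pics/t4.png

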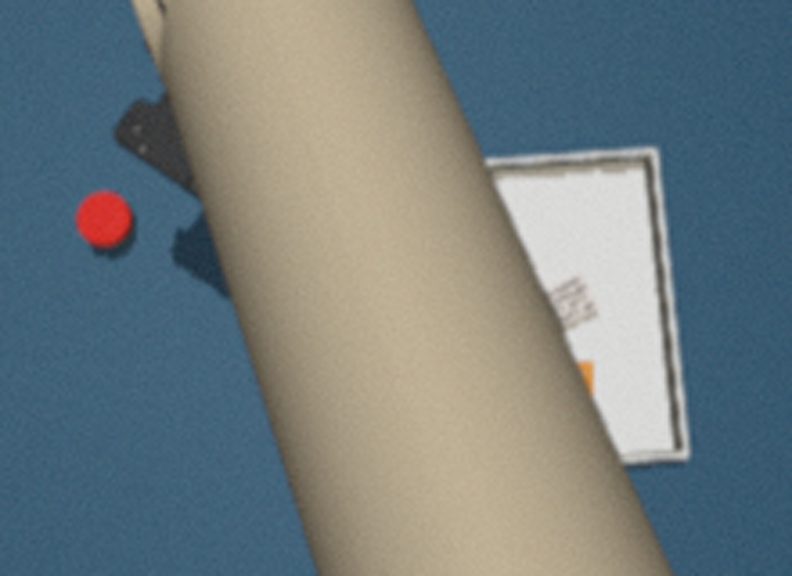

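View pics/w4.png

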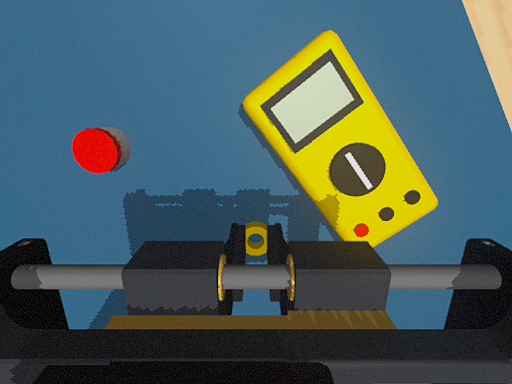

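The relay is in the tray at (588,375) in the top view. In the wrist view the ring (256,240) is centred on the finger gap and the multimeter stands clear. Pushing the ring diagonally.

Call:
step_arm --deltas '[[[0,0,0,0,-0.001,0.03,16],[0,0,0,0,-0.001,0.065,16],[0,0,0,0,-0.001,0.0797,16],[0,0,0,-0.007,-0.001,0.0797,16],[0,0,0,-0.014,-0.001,0.0797,16],[0,0,0,-0.02,-0.001,0.0797,16],[0,0,0,-0.028,-0.001,0.0797,16],[0,0,0,-0.038,-0.001,0.0797,16],[0,0,0,-0.048,-0.001,0.0797,16],[0,0,0,-0.058,-0.001,0.0797,16],[0,0,0,-0.068,-0.001,0.0797,16],[0,0,0,-0.078,-0.001,0.0797,16],[0,0,0,-0.088,-0.001,0.0797,16],[0,0,0,-0.098,-0.001,0.0797,16],[0,0,0,-0.108,-0.001,0.0797,16],[0,0,0,-0.118,-0.001,0.0797,16],[0,0,0,-0.124,-0.001,0.0797,16],[0,0,0,-0.128,-0.001,0.0797,16]]]'

```text
time: 16.08
ee_pos: [0.5743, -0.0765, 0.0273]
eef_rot: [0.883, 0.47, 0.0, 0.0]
ft_force: [1.1, 1.0, -0.8]
width: 0.0138
grip_force: 0.2
```

```bash
python3 - <<'E'
from h import *
a=-np.deg2rad(38)
p=T(readout.read_state()['ee_pos']);ring=p+np.array([np.cos(a),np.sin(a)])*.024;print('ring',ring)
print('turn about ring:')
for k in (26,14,2): 
    b=-np.deg2rad(k); q=ring+[.010*(38-k)/12,0]; goal(*(q-np.array([np.cos(b),np.sin(b)])*.024),.005,b)
for x in (-.05,-.03,-.02): q=np.array([x,ring[1]]); goal(*(q-np.array([.024,0])),.005,-.03)
c=cam('scene');m=cv2.inRange(cv2.cvtColor(c['img'],cv2.COLOR_RGB2HSV),(20,120,80),(35,255,255))
n,l,s,ce=cv2.connectedComponentsWithStats(m)
for i in range(1,n):
    if s[i,4]>5: print(s[i],ce[i],T(w(c,*ce[i],.012)))
E
```

```text
ring [-0.08147723  0.05993182]
turn about ring:
t 16.075 now [-0.1004  0.0747] tipz 0.0053
rot [ 0.     0.    -0.213] shift [-0.0084  0.0012  0.0003] world [ 0.571 -0.084  0.027]
t 16.075 now [-0.1004  0.0747] tipz 0.0053
rot [ 0.     0.    -0.423] shift [-0.0178  0.0026  0.0003] world [ 0.567 -0.093  0.027]
t 16.075 now [-0.1004  0.0747] tipz 0.0053
rot [ 0.     0.    -0.632] shift [-0.0282  0.0045  0.0003] world [ 0.562 -0.102  0.027]
t 16.075 now [-0.1004  0.0747] tipz 0.0053
rot [ 0.     0.    -0.637] shift [-0.0299  0.0047  0.0003] world [ 0.562 -0.104  0.027]
t 16.075 now [-0.1004  0.0747] tipz 0.0053
rot [ 0.     0.    -0.637] shift [-0.0456  0.0171  0.0003] world [ 0.563 -0.124  0.027]
t 16.075 now [-0.1004  0.0747] tipz 0.0053
rot [ 0.     0.    -0.637] shift [-0.0534  0.0233  0.0003] world [ 0.564 -0.134  0.027]
[429  40  12  21  45] [434.28888889  49.51111111] [-1.05300607 -0.39078644]
[ 256  207   61   40 1139] [283.20895522 228.12906058] [-0.18693615  0.24208133]
```

Call:
step_arm --deltas '[[[0,0,-0.11,-0.0042,0.0006,0,16],[0,0,-0.213,-0.0084,0.0012,0,16],[0,0,-0.32,-0.0131,0.0019,0,16],[0,0,-0.423,-0.0178,0.0026,0,16],[0,0,-0.53,-0.023,0.0036,0,16],[0,0,-0.632,-0.0282,0.0045,0,16],[0,0,-0.64,-0.0338,0.0078,0,16],[0,0,-0.64,-0.0397,0.0125,0,16],[0,0,-0.64,-0.0456,0.0171,0,16],[0,0,-0.64,-0.0495,0.0202,0,16],[0,0,-0.64,-0.0534,0.0233,0,16],[0,0,-0.64,-0.058,0.0265,0,16],[0,0,-0.64,-0.061,0.029,0,16],[0,0,-0.64,-0.061,0.029,0,16],[0,0,-0.64,-0.053,0.023,0,16],[0,0,-0.64,-0.045,0.017,-0.03,16],[0,0,-0.64,-0.045,0.017,-0.08,16]]]'

```text
time: 18.25
ee_pos: [0.5623, -0.1206, 0.1069]
eef_rot: [0.689, 0.724, -0.0, -0.002]
ft_force: [0.4, -1.1, 1.3]
width: 0.0143
grip_force: 0.0
```

```bash
python3 - <<'E'
from h import *
goal(-.33,.06,.1,0)
E
```

```text
t 18.25 now [-0.0573  0.0595] tipz 0.0849
rot [-0.003 -0.002 -0.024] shift [ 0.2727 -0.0062 -0.0146] world [0.543 0.151 0.122]
```

Call:
step_arm --deltas '[[[0,0,0,0.045,-0.003,-0.02,16],[0,0,0,0.09,-0.006,-0.03,16],[0,0,0,0.135,-0.006,-0.03,16],[0,0,0,0.18,-0.006,-0.03,16],[0,0,0,0.225,-0.006,-0.03,16],[0,0,0,0.265,-0.006,-0.03,16],[0,0,0,0.265,-0.006,-0.03,16]]]'

```text
time: 19.12
ee_pos: [0.5435, 0.1465, 0.1375]
eef_rot: [0.688, 0.726, 0.001, -0.001]
ft_force: [-0.4, -0.4, -0.7]
width: 0.0137
grip_force: 0.0
```

```bash
python3 - <<'E'
from h import *
c=cam('top');cv2.imwrite('pics/t5.png',cv2.resize(c['img'][140:300,160:380,::-1],None,fx=3.6,fy=3.6,interpolation=cv2.INTER_CUBIC))
for n,lo,hi in (('tor',(20,120,100),(35,255,255)),('rel',(5,130,100),(18,255,255))):
    m,k,rc=blob(c,lo,hi,(318,226),45);print(n,k,T(w(c,*rc[0],.018)))
print('hs',T(w(c,160+570/3.6,140+305/3.6,.015)))
E
```

```text
tor 73 [-0.0127106   0.05783981]
rel 51 [-0.01353588 -0.04690872]
hs [-0.00894028  0.00258609]
```

View pics/t5.png

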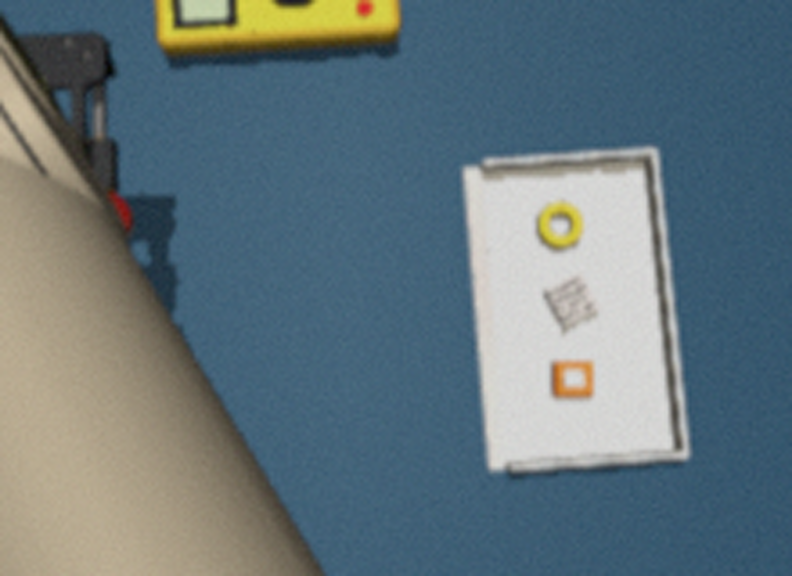

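All three parts lie well inside the tray: ring (560,226), heatsink (570,305) and relay (573,380), each about 47 mm or more past the front edge. The arm is up and clear, so I'm handing in.

```bash
python3 -c "
from bench import r
print(r.close_job())"
```

```text
the job is handed in; nothing more can be done
None
```

The ring core, relay and heatsink are all on the tray floor, about 46–51 mm past its front edge by the last top picture; I saw no sign of the tin or multimeter moving, did not re-check the bottle or screwdriver, and handed the job in at about 19 s (no verdict was returned).

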